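# Feel the rim of a sprung record tray for splinters

## Task

Check the raised wooden rim of the octagonal record tray for splinters: with the gripper closed, set the fingertips on top of the rim at the corner beside the round post, run them along the rim the short way round (three sides) to the corner beside the square post, touching it all the way, then lift clear. Touch it lightly: the tray is sprung, and it must never be pushed down to its stop or pinched. Keep off the records and the two posts and leave everything else where it stands.

Things in the scene. Friction and masses are not known exactly. Their poses are not given: they have to be found in the camera images.
- tray (a joint): how far the sprung tray is pushed down, in m: 0 at rest (up), 0.020 at its bottom stop. The tray is a regular octagon of wood, 240 mm across its flats, on a spring stand fixed to the table; it only moves straight down, staying level wherever it is pushed, starts to sink at 0.5 N, takes 0.25 N more for each mm and comes back up by itself
- rim: the raised wooden rim round the edge of the tray: an octagon of bars 12 mm wide, its centre line 114 mm from the middle at the sides and 123 mm at the corners, side length 94 mm. Origin at the middle of the tray floor, z up; the rim's top is 14 mm above this origin, 89 mm above the table at rest. The side between rim_p2 and rim_p4 looks along the origin's -x axis
- records: small stack of black records, 175 mm across, lying on the tray floor inside the rim, its top 8 mm below the rim's top, with a wooden spindle 30 mm thick in its middle that stands up to 41 mm above the rim's top. Origin at the middle of the tray floor; fixed to the tray
- round_post: round metal post, 32 mm thick, 115 mm high (26 mm higher than the rim), on a round foot, fixed to the table about 55 mm outside the rim's corner where the run begins (rim_p0 or rim_p6). Origin at the middle of its foot on the table
- square_post: square metal post, 30 mm wide, 115 mm high, on a square foot, fixed to the table about 55 mm outside the rim's corner where the run ends (rim_p6 or rim_p0). Origin at the middle of its foot on the table
- rim_p0 (a point): point on the centre line of the rim's top face, no. 0 of a row p0 to p6 along the three sides between the posts (47 mm apart): a corner; p0 is one end of the row, beside one of the posts. Moves with the tray
- rim_p1 (a point): point on the centre line of the rim's top face, no. 1 of a row p0 to p6 along the three sides between the posts (47 mm apart): the middle of a side. Moves with the tray
- rim_p2 (a point): point on the centre line of the rim's top face, no. 2 of a row p0 to p6 along the three sides between the posts (47 mm apart): a corner. Moves with the tray
- rim_p3 (a point): point on the centre line of the rim's top face, no. 3 of a row p0 to p6 along the three sides between the posts (47 mm apart): the middle of a side. Moves with the tray
- rim_p4 (a point): point on the centre line of the rim's top face, no. 4 of a row p0 to p6 along the three sides between the posts (47 mm apart): a corner. Moves with the tray
- rim_p5 (a point): point on the centre line of the rim's top face, no. 5 of a row p0 to p6 along the three sides between the posts (47 mm apart): the middle of a side. Moves with the tray
- rim_p6 (a point): point on the centre line of the rim's top face, no. 6 of a row p0 to p6 along the three sides between the posts (47 mm apart): a corner; the other end of the row, beside the other post. Moves with the tray
- labels: pile of round paper labels, 90 mm across, 28 mm high. Bystander, loose; origin at the middle of its underside
- tape: bare cardboard tape core lying flat, 80 mm across, 24 mm high. Bystander, loose; origin at the middle of its underside
- jar: jar with a lid, 60 mm across, 85 mm high. Bystander, loose; origin at the middle of its underside
- brush: hand brush lying on the table, about 0.2 m long. Bystander, loose; origin at the middle of its length, on its underside
- mug: white mug, 80 mm across, 90 mm high. Bystander, loose; origin at the middle of its underside
- sleeves: pile of square paper record sleeves, 180 x 180 mm, 30 mm high. Bystander, loose; origin at the middle of its underside
Mind the look-alikes: they are no part of the job. Leave any green or yellow look-alike of the round_post alone.

How it is judged:
On the way, in this order (a step that is already met when the one before it is completed fails the run):
1. the fingertips touch the rim at the corner beside the round post (((horizontal distance between round_post and rim_p0 below 0.09 m and horizontal distance between the grasp point and rim_p0 below 0.022 m and contact force between the fingers and rim above 0.3 N) or (horizontal distance between round_post and rim_p6 below 0.09 m and horizontal distance between the grasp point and rim_p6 below 0.022 m and contact force between the fingers and rim above 0.3 N))), for 0.05 s.
2. the fingertips touch the rim at the middle of the first side (((horizontal distance between round_post and rim_p0 below 0.09 m and horizontal distance between the grasp point and rim_p1 below 0.022 m and contact force between the fingers and rim above 0.3 N) or (horizontal distance between round_post and rim_p6 below 0.09 m and horizontal distance between the grasp point and rim_p5 below 0.022 m and contact force between the fingers and rim above 0.3 N))), for 0.05 s.
3. the fingertips touch the rim at the second corner (((horizontal distance between round_post and rim_p0 below 0.09 m and horizontal distance between the grasp point and rim_p2 below 0.022 m and contact force between the fingers and rim above 0.3 N) or (horizontal distance between round_post and rim_p6 below 0.09 m and horizontal distance between the grasp point and rim_p4 below 0.022 m and contact force between the fingers and rim above 0.3 N))), for 0.05 s.
4. the fingertips touch the rim at the middle of the second side (((horizontal distance between round_post and rim_p0 below 0.09 m and horizontal distance between the grasp point and rim_p3 below 0.022 m and contact force between the fingers and rim above 0.3 N) or (horizontal distance between round_post and rim_p6 below 0.09 m and horizontal distance between the grasp point and rim_p3 below 0.022 m and contact force between the fingers and rim above 0.3 N))), for 0.05 s.
5. the fingertips touch the rim at the third corner (((horizontal distance between round_post and rim_p0 below 0.09 m and horizontal distance between the grasp point and rim_p4 below 0.022 m and contact force between the fingers and rim above 0.3 N) or (horizontal distance between round_post and rim_p6 below 0.09 m and horizontal distance between the grasp point and rim_p2 below 0.022 m and contact force between the fingers and rim above 0.3 N))), for 0.05 s.
6. the fingertips touch the rim at the middle of the third side (((horizontal distance between round_post and rim_p0 below 0.09 m and horizontal distance between the grasp point and rim_p5 below 0.022 m and contact force between the fingers and rim above 0.3 N) or (horizontal distance between round_post and rim_p6 below 0.09 m and horizontal distance between the grasp point and rim_p1 below 0.022 m and contact force between the fingers and rim above 0.3 N))), for 0.05 s.
7. the fingertips touch the rim at the corner beside the square post (((horizontal distance between round_post and rim_p0 below 0.09 m and horizontal distance between the grasp point and rim_p6 below 0.022 m and contact force between the fingers and rim above 0.3 N) or (horizontal distance between round_post and rim_p6 below 0.09 m and horizontal distance between the grasp point and rim_p0 below 0.022 m and contact force between the fingers and rim above 0.3 N))), for 0.05 s.
At the end, for the whole second after the job is handed in: the tray is back up (within 1 mm of rest) and untouched after the whole run along the rim, and every loose bystander is within 20 mm of where it stood (value of joint tray below 0.001 m and distance of each of labels, tape, jar, brush, mug, sleeves from where it was at the start of the episode below 0.02 m).
It fails at once if the tray is pushed down to its stop (18 mm or more of its 20 mm) (value of joint tray above 0.018 m).
It fails at once if the rim is pinched or pressed hard (over 15 N) (contact force between the fingers and rim above 15 N).
It fails at once if the records or their spindle are touched (over 0.5 N) (contact force between any of the fingers, the arm and records above 0.5 N).
It fails at once if a post is touched (over 1 N) (contact force between any of the fingers, the arm and round_post above 1 N or contact force between any of the fingers, the arm and square_post above 1 N).
It fails at once if a bystander is moved or lifted more than 20 mm (distance of any of labels, tape, jar, brush, mug, sleeves from where it was at the start of the episode above 0.02 m).
It also fails if it takes over 43 s, if anything falls off the work surface, if the arm or the gripper's body presses on something with over 40 N, if the wrist force passes 120 N, or if a joint passes its speed limit or range.

## Robot

A 6-joint arm with a two-finger parallel gripper is mounted at the origin on the work surface. World frame = base frame: x ahead of the robot, y to its left, z up, the work surface at z = 0. Lengths are in m, angles in rad, forces in N, time in s.
With the tool pointing down it reaches from about 0.275 to 0.75 m from the base axis. Payload 10.2 kg.
Tool frame: the origin (TCP) lies at the very end of the fingers, on their centre line; the grasp point (between the pads) lies 19 mm behind it; z points along the fingers, x is the direction in which the jaws open and shut, and the axes are right-handed (so a half turn about z gives the same grasp; the last joint's range is limited). The gripper opens to 85 mm and grips with 20 to 120 N. Pads are 22 mm wide; open, the fingers measure 114 mm over their backs; the gripper's body (76 mm by 85 mm) begins 54 mm behind the grasp point. The pads swing forward as they close: fully open they stand 13 mm farther back than shut.
Start: joints at [-1.473, 0.313, 1.498, -0, 1.331, -0.223], TCP at [0.166, -0.498, 0.231] pointing down, gripper open.
Joint ranges: [-2.94, 2.94], [-0.97, 2.17], [0.19, 2.56], [-1.23, 4.37], [0.02, 3.11], [-2.88, 2.88]. Speed limits (rad/s): [2.39, 2.39, 3.01, 3.14, 3.14, 3.14].

## Interface

Orientations are given as a rotation vector (axis times angle).
In Python, from station import monitor, read_camera, manip gives the robot as it stands. The module is installed in compiled form; this text tells all that it offers.
- The arm moves only by the tool arm_command, never from a script. Its argument "plan" is a list of rows, each a list of 2 entries, a list of its own where there are three numbers: the shift along the tool's x, y, z scaled (see below), then the turn about the tool's z scaled (see below). In form: [[[dx, dy, dz], spin], ...]. A call has 1 to 12 rows; each row shifts and turns the commanded pose from where the row before left it, along the tool's axes as they then stand; what a row does not reach is not made up. The controller multiplies each number of a shift by 0.2 m and each number of a turn by 120 degrees. A row lasts 1/12 s, in which the tool goes at most 41.7 mm and 7.16 degrees, less where a joint would pass 70% of its speed; a pose out of reach is approached as far as the arm can. A call with a number of a shift or a turn outside -1 to 1 is refused whole. A call with a gripper value outside its range is refused whole. "fingers" is the opening, from 0 (shut) to 1 (fully open), set as the call begins (left out, the last holds). The fingers move at their own pace and stop on an object; the grip force is fixed at half the most. Time passes only in rows, so rows that do not move let the fingers close. It gives the time, the measured TCP pose, the force and the opening at its end, in the units of the state.
- monitor.get_state(): the state, without advancing time (a new reading comes with each control period).
- read_camera(name): name is "scene" or "top"; returns a dict with "frame" (420x560x3 uint8, red, green, blue), "mtx" (3x3 intrinsics, pixels), "R" (3x3) and "t" (3): a world point X has camera coordinates R X + t. Camera axes: x right, y down, z forward; pixel columns grow to the right and rows downward; lengths in m; the calibration is good to about 2 mm. A picture is of the moment at which its call begins. There is no depth.
- manip.hand_in(): hands the job in, once; it reports no verdict.
The state is a dict: "t": time; "q": joint angles; "qd": joint speeds; "joint_torque": joint torques, N m; "tcp_pos": TCP position; "tool_rot": TCP orientation; "wrist_force": force on the tool from outside, world axes, zero at the start; "moment": the same for the moment, N m; "width": finger opening in m.
Only numpy, scipy, OpenCV 4.12 (cv2) and the standard library are available. Lean on these libraries where they do the work, as an engineer would, in place of code of your own. Each camera call takes 0.05 s, during which the arm holds its last target.

## Working session

There is one attempt and no reset: what is moved stays moved. The work goes in short steps, Python scripts to look and compute and a tool call to move; the robot and the scene stay as the last step left them, time stands still between calls to the robot, and variables do not carry over. Pictures are saved under pics/ and viewed, and the job is handed in when it is done.

Besides the shell and the picture viewer there is one more tool, called after "Request:" as a command line: name --argument value ..., lists and objects as JSON in quotes. arm_command: Moves the arm, as the interface text tells. Its arguments: {"type":"object","properties":{"plan":{"type":"array"},"fingers":{"type":"number"}},"required":["plan"]}

```bash
mkdir -p pics; python3 - <<'E'
from station import monitor, read_camera
import cv2,numpy as np
s=monitor.get_state()
print(s)
for n in("scene","top"):
    c=read_camera(n); cv2.imwrite(f"pics/{n}0.png",c["frame"][:,:,::-1]); print(n,c["mtx"],c["R"],c["t"])
    np.savez(f"{n}0.npz",**c)
E
```

```text
{'t': 0.0, 'q': array([-1.47339082e+00,  3.13471029e-01,  1.49849617e+00,  1.29915621e-05,
        1.33098283e+00, -2.23418261e-01]), 'qd': array([ 1.61986020e-03,  5.61167050e-04,  1.86302617e-05,  2.01014744e-04,
        5.17287025e-04, -1.02153426e-04]), 'joint_torque': array([ 8.39411587e-04, -4.12261963e+01, -2.59741312e+01, -1.65264105e-04,
        4.20312543e-03, -1.27675389e-05]), 'tcp_pos': array([ 0.1655131 , -0.49793881,  0.23070207]), 'tool_rot': array([-2.54690529e+00,  1.83750540e+00,  1.39442169e-03]), 'wrist_force': array([0.2063732 , 1.16761892, 0.31941462]), 'moment': array([-0.01407622,  0.01553561, -0.01989428]), 'width': 0.08518445589404254}
scene [[545.67708192   0.         280.03514072]
 [  0.         545.67708192 203.18927574]
 [  0.           0.           1.        ]] [[-0.45184261  0.89201209 -0.01235656]
 [ 0.68698661  0.3390853  -0.64270565]
 [-0.56911128 -0.29889059 -0.76601355]] [ 0.23671187 -0.35026586  2.26435167]
top [[404.03345848   0.         284.57201435]
 [  0.         404.03345848 205.08640481]
 [  0.           0.           1.        ]] [[-0.02057304 -0.99968979 -0.01403831]
 [-0.99482335  0.02186647 -0.09923886]
 [ 0.09951504  0.01192399 -0.99496461]] [0.04239268 0.59216415 1.21995521]
```

View pics/scene0.png

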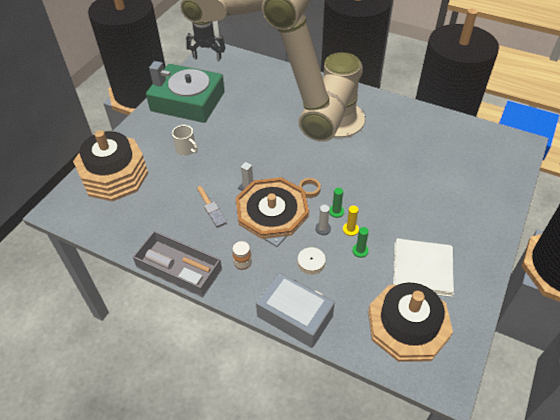

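View pics/top0.png

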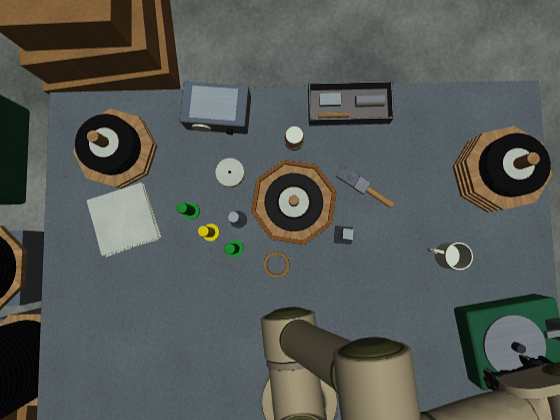

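The tray is the single octagon at top px (294,201), seen in the scene view at (272,207). The round post candidates are grey (237,218), green (188,210), yellow (208,232) and green (234,248). The grey one fits: it is metal and stands beside a tray corner. The square post is at (345,234). I'll confirm in an enlarged crop.

```bash
python3 - <<'E'
import cv2,numpy as np
a=cv2.imread("pics/top0.png")[140:290,170:370]
cv2.imwrite("pics/crop_top.png",cv2.resize(a,None,fx=4,fy=4,interpolation=cv2.INTER_CUBIC))
a=cv2.imread("pics/scene0.png")[145:275,190:390]
cv2.imwrite("pics/crop_scene.png",cv2.resize(a,None,fx=4,fy=4,interpolation=cv2.INTER_CUBIC))
E
```

```text
(no output)
```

View pics/crop_top.png

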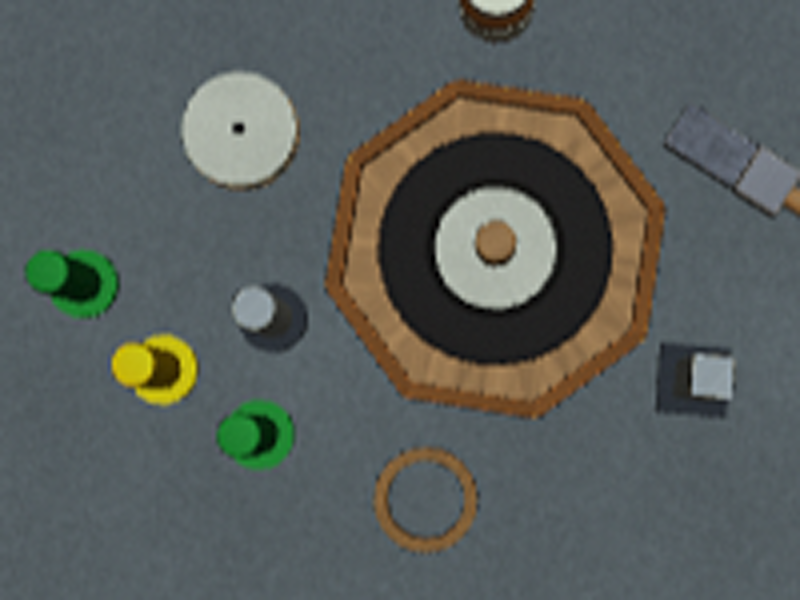

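View pics/crop_scene.png

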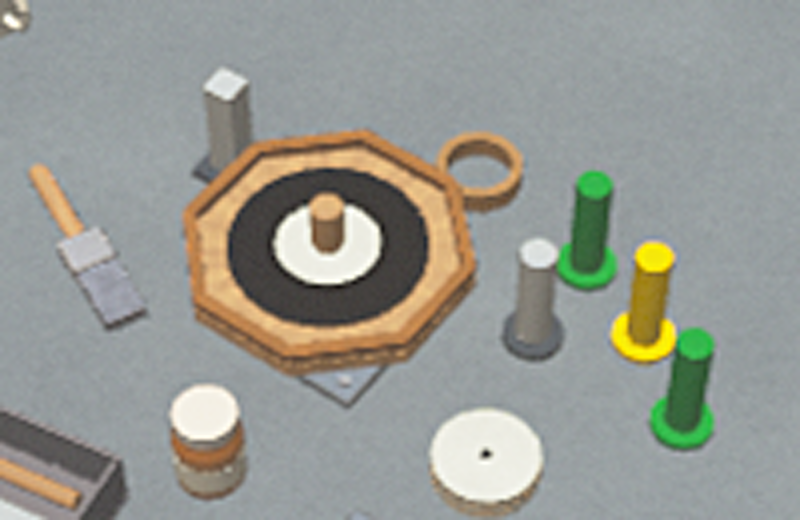

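The crops show the grey round post at top px (234..244,217), next to the rim's left-lower corner near (252,211). The grey square post is at (347,234), next to the corner near (331,225). The run follows the three sides nearest the robot: left-lower, bottom, right-lower. The coloured posts are look-alikes.

```bash
cat > h.py <<'E'
import numpy as np,cv2
def ray(c,uv,z):
    uv=np.atleast_2d(uv).astype(float)
    d=np.c_[uv,np.ones(len(uv))]@np.linalg.inv(c["mtx"]).T@c["R"]
    o=-c["R"].T@c["t"]
    return o+d*((z-o[2])/d[:,2])[:,None]
def proj(c,X):
    p=(np.atleast_2d(X)@c["R"].T+c["t"])@c["mtx"].T
    return p[:,:2]/p[:,2:]
E
python3 - <<'E'
from h import *
for n,seed,box in(("top",(294,201),(240,150,345,255)),("scene",(272,207),(228,170,316,245))):
    c=dict(np.load(f"{n}0.npz")); f=c["frame"]
    hsv=cv2.cvtColor(f,cv2.COLOR_RGB2HSV)
    m=cv2.inRange(hsv,(5,70,60),(20,255,255))
    k=np.zeros_like(m);x0,y0,x1,y1=box;k[y0:y1,x0:x1]=m[y0:y1,x0:x1]
    cs,_=cv2.findContours(k,cv2.RETR_EXTERNAL,cv2.CHAIN_APPROX_NONE)
    cc=max(cs,key=cv2.contourArea)
    h=cv2.convexHull(cc)
    for e in np.arange(1,6,.25):
        ap=cv2.approxPolyDP(h,e,True)[:,0]
        if len(ap)<=8:break
    W=ray(c,ap,0.089)[:,:2]
    print(n,"cam",-c["R"].T@c["t"]);print(np.c_[ap,W.round(4)])
    if len(ap)==8:
        ctr=W.mean(0);a=np.arctan2(*(W-ctr).T[::-1]);
        r=np.hypot(*(W-ctr).T);th=np.angle(np.exp(8j*a).mean())/8
        print("ctr",ctr,"r",r.round(4),"corner ang mod45",np.degrees(th))
    v=cv2.cvtColor(f,cv2.COLOR_RGB2BGR);cv2.drawContours(v,[ap[:,None]],-1,(255,255,0),1)
    v=v[y0-20:y1+20,x0-20:x1+20];cv2.imwrite(f"pics/fit_{n}.png",cv2.resize(v,None,fx=4,fy=4,interpolation=cv2.INTER_NEAREST))
t=dict(np.load("top0.npz"));s=dict(np.load("scene0.npz"))
print("round top",ray(t,(170+256/4,140+309/4),.115),ray(s,(190+539/4,145+252/4),.115))
print("square top",ray(t,(170+713/4,140+377/4),.115),ray(s,(190+226/4,145+82/4),.115))
print("spindle top",ray(t,(170+496/4,140+242/4),.130),ray(s,(190+327/4,145+205/4),.130))
E
```

```text
top cam [0.46856698 0.01488426 1.27317307]
[[ 2.830e+02  1.600e+02  7.221e-01  3.100e-02]
 [ 3.160e+02  1.650e+02  7.047e-01 -6.680e-02]
 [ 3.350e+02  1.900e+02  6.285e-01 -1.207e-01]
 [ 3.300e+02  2.250e+02  5.255e-01 -1.027e-01]
 [ 3.030e+02  2.440e+02  4.718e-01 -2.230e-02]
 [ 2.710e+02  2.390e+02  4.883e-01  7.080e-02]
 [ 2.510e+02  2.110e+02  5.717e-01  1.283e-01]
 [ 2.570e+02  1.780e+02  6.696e-01  1.092e-01]]
ctr [0.5977622  0.00336344] r [0.1273 0.1278 0.1278 0.1283 0.1285 0.1286 0.1276 0.1279] corner ang mod45 12.05136721198423
scene cam [1.63625255 0.58441357 1.51233116]
[[ 3.150e+02  1.790e+02  4.246e-01  8.940e-02]
 [ 3.080e+02  2.150e+02  5.834e-01  1.361e-01]
 [ 2.910e+02  2.340e+02  6.796e-01  1.201e-01]
 [ 2.620e+02  2.380e+02  7.357e-01  4.310e-02]
 [ 2.390e+02  2.240e+02  7.188e-01 -5.200e-02]
 [ 2.360e+02  1.970e+02  6.211e-01 -1.195e-01]
 [ 2.520e+02  1.810e+02  5.314e-01 -1.059e-01]]
round top [[0.55243735 0.17498701 0.115     ]] [[0.55107127 0.18149219 0.115     ]]
square top [[ 0.49677938 -0.15123477  0.115     ]] [[ 0.49492971 -0.14662101  0.115     ]]
spindle top [[0.59543087 0.00148623 0.13      ]] [[0.59449128 0.00651258 0.13      ]]
```

```bash
python3 - <<'E'
from h import *
C=np.array([.597,.004]);a=np.radians([102,147,192,237])
P=C+.1234*np.c_[np.cos(a),np.sin(a)]
pts=[]
for i in range(3): pts+= [P[i],(P[i]+P[i+1])/2]
pts=np.array(pts+[P[3]]);print(pts.round(4));np.save("pts.npy",pts)
for n in("top","scene"):
    c=dict(np.load(f"{n}0.npz"));v=cv2.cvtColor(c["frame"],cv2.COLOR_RGB2BGR)
    v=cv2.resize(v,None,fx=4,fy=4)
    for p in proj(c,np.c_[pts,np.full(7,.089)]): cv2.circle(v,tuple(int(round(4*x+1.5)) for x in p),3,(255,0,255),-1)
    x,y=(200,140) if n=="top" else (190,145)
    cv2.imwrite(f"pics/pts_{n}.png",v[4*y:4*y+520,4*x:4*x+640])
from scipy.spatial.transform import Rotation as R
from station import monitor
s=monitor.get_state();M=R.from_rotvec(s["tool_rot"]).as_matrix();print(M.round(4))
# shift total with spin first (tool x -> -y, y -> -x, z -> -z)
d=np.r_[pts[0],.16]-s["tcp_pos"];print("scaled",-d[1]/.2,-d[0]/.2,-d[2]/.2, "spin deg",np.degrees(np.arctan2(M[1,0],M[0,0]))+90)
E
```

```text
[[ 0.5713  0.1247]
 [ 0.5324  0.098 ]
 [ 0.4935  0.0712]
 [ 0.4849  0.0248]
 [ 0.4763 -0.0217]
 [ 0.503  -0.0606]
 [ 0.5298 -0.0995]]
[[ 3.153e-01 -9.490e-01 -1.000e-04]
 [-9.490e-01 -3.153e-01  1.100e-03]
 [-1.100e-03 -3.000e-04 -1.000e+00]]
scaled -3.1134753036123217 -2.029092592323163 0.3541003521287071 spin deg 18.381047677710214
```

View pics/pts_top.png

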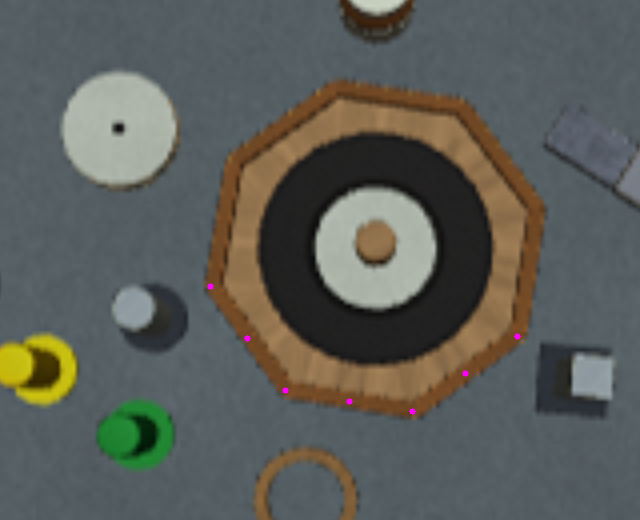

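View pics/pts_scene.png

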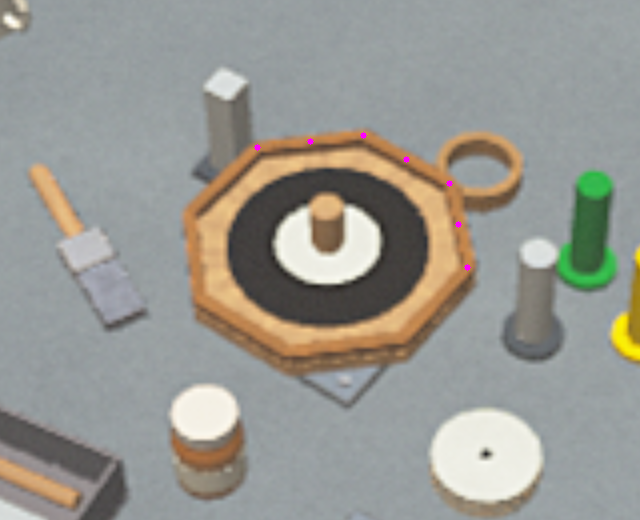

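The projected points sit on the rim's centre line in both views, to within about 2 mm. Next I turn the tool, close the fingers and travel above the scene.

Request:
arm_command --plan '[[[0,0,0],0.051],[[0,0,0],0.051],[[0,0,0],0.051],[[-0.06,-0.04,0],0],[[-0.125,-0.081,0],0],[[-0.125,-0.081,0],0],[[-0.125,-0.081,0],0],[[-0.125,-0.081,0],0],[[-0.125,-0.081,0],0],[[-0.125,-0.081,0],0],[[-0.125,-0.081,0],0],[[-0.125,-0.081,0],0]]' --fingers 0

```text
t: 1.1
tcp_pos: [0.3035, -0.2848, 0.2312]
tool_rot: [-2.221, 2.221, 0.0]
wrist_force: [-0.1, -0.5, 0.2]
width: 0.0001
```

Request:
arm_command --plan '[[[-0.125,-0.081,0],0],[[-0.125,-0.081,0],0],[[-0.125,-0.081,0],0],[[-0.125,-0.081,0],0],[[-0.125,-0.081,0],0],[[-0.125,-0.081,0],0],[[-0.125,-0.081,0],0],[[-0.125,-0.081,0],0],[[-0.125,-0.081,0],0],[[-0.125,-0.081,0],0],[[-0.125,-0.081,0],0],[[0,0,0],0]]'

```text
t: 2.1
tcp_pos: [0.4825, -0.0077, 0.2309]
tool_rot: [-2.225, 2.216, 0.001]
wrist_force: [0.8, -0.3, 0.2]
width: 0.0003
```

```bash
cat > st.py <<'E'
from h import *
from station import monitor
from scipy.spatial.transform import Rotation as R
s=monitor.get_state();M=R.from_rotvec(s["tool_rot"]).as_matrix()
pts=np.load("pts.npy")
print("t",s["t"],"tcp",s["tcp_pos"].round(4),"F",s["wrist_force"].round(2),"w",s["width"].round(4),"xang",np.degrees(np.arctan2(M[1,0],M[0,0])).round(2),"zax",M[:,2].round(4),"qd",np.abs(s["qd"]).max().round(3))
for i,p in enumerate(pts):
    print(i,"scaled tool shift",((M[:2,:2].T@(p-s["tcp_pos"][:2]))/.2).round(4))
E
python3 st.py
```

```text
Traceback (most recent call last):
  File "st.py", line 6, in <module>
    print("t",s["t"],"tcp",s["tcp_pos"].round(4),"F",s["wrist_force"].round(2),"w",s["width"].round(4),"xang",np.degrees(np.arctan2(M[1,0],M[0,0])).round(2),"zax",M[:,2].round(4),"qd",np.abs(s["qd"]).max().round(3))
                                                                                   ^^^^^^^^^^^^^^^^
AttributeError: 'float' object has no attribute 'round'
```

Request:
arm_command --plan '[[[-0.11,-0.074,0],0],[[-0.11,-0.074,0],0],[[-0.11,-0.074,0],0],[[-0.11,-0.074,0],0],[[-0.11,-0.074,0.06],0],[[-0.11,-0.074,0.06],0],[[0,0,0.08],0],[[0,0,0.08],0],[[0,0,0.08],0],[[0,0,0],0],[[0,0,0],0]]'

```text
t: 3.02
tcp_pos: [0.5696, 0.1206, 0.159]
tool_rot: [2.221, -2.22, -0.002]
wrist_force: [0.6, -0.6, 0.5]
width: 0.0002
```

```bash
sed -i 's/s\["width"\].round(4)/s["width"]/' st.py; python3 st.py; python3 - <<'E'
from h import *
from station import read_camera
for n,(x,y) in dict(top=(200,130),scene=(220,110)).items():
    c=read_camera(n);v=cv2.cvtColor(c["frame"],cv2.COLOR_RGB2BGR)[y:y+140,x:x+190]
    cv2.imwrite(f"pics/a_{n}.png",cv2.resize(v,None,fx=4,fy=4))
E
```

```text
t 3.0167 tcp [0.5696 0.1206 0.159 ] F [ 0.63 -0.58  0.51] w 0.00015929403944050334 xang -89.99 zax [-1.7e-03 -1.0e-04 -1.0e+00] qd 0.033
0 scaled tool shift [-0.0205 -0.0087]
1 scaled tool shift [0.1132 0.1859]
2 scaled tool shift [0.247  0.3805]
3 scaled tool shift [0.4791 0.4236]
4 scaled tool shift [0.7113 0.4667]
5 scaled tool shift [0.9059 0.3329]
6 scaled tool shift [1.1005 0.1992]
```

View pics/a_scene.png

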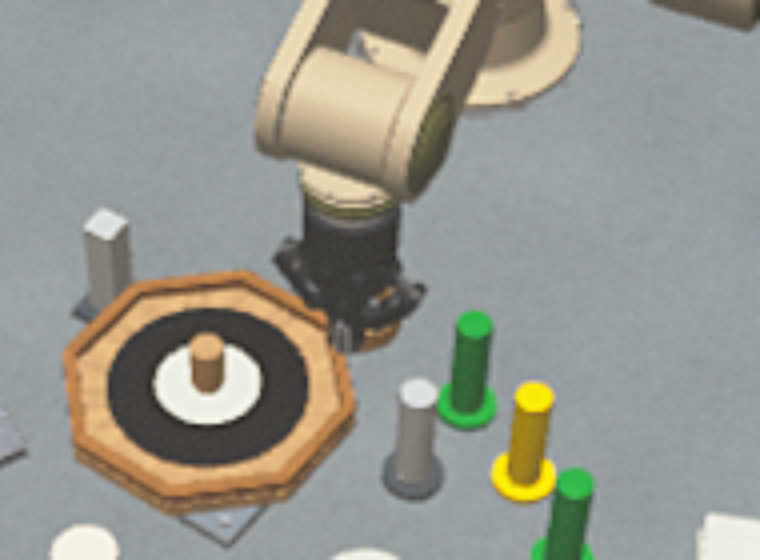

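The closed gripper's linkage sticks out wide along the jaw axis, which now points at the round post. I turn the tool 79.5° so the jaw axis stays clear of both posts for the whole run.

Request:
arm_command --plan '[[[0,0,0],-0.055],[[0,0,0],-0.055],[[0,0,0],-0.055],[[0,0,0],-0.055],[[0,0,0],-0.055],[[0,0,0],-0.055],[[0,0,0],-0.055],[[0,0,0],-0.055],[[0,0,0],-0.055],[[0,0,0],-0.055],[[0,0,0],-0.055],[[0,0,0],-0.055]]'

```text
t: 4.12
tcp_pos: [0.5704, 0.1208, 0.1606]
tool_rot: [-3.128, 0.286, -0.003]
wrist_force: [-0.5, 0.1, 0.2]
width: -0.0
```

Request:
arm_command --plan '[[[0,0,0.05],0],[[0,0,0.05],0],[[0,0,0],0],[[0,0,0],0]]'

```text
t: 4.45
tcp_pos: [0.5695, 0.1208, 0.1385]
tool_rot: [3.127, -0.299, -0.003]
wrist_force: [-0.7, 0.3, 0.0]
width: 0.0002
```

```bash
python3 st.py; python3 - <<'E'
from h import *
from station import read_camera
for n,(x,y) in dict(top=(200,130),scene=(220,110)).items():
    c=read_camera(n);v=cv2.cvtColor(c["frame"],cv2.COLOR_RGB2BGR)[y:y+140,x:x+190]
    cv2.imwrite(f"pics/b_{n}.png",cv2.resize(v,None,fx=4,fy=4))
E
```

```text
t 4.45 tcp [0.5695 0.1208 0.1385] F [-0.7   0.33  0.  ] w 0.00024254227891062143 xang -10.92 zax [-0.0016  0.     -1.    ] qd 0.02
0 scaled tool shift [ 0.0052 -0.0207]
1 scaled tool shift [-0.1605  0.1475]
2 scaled tool shift [-0.3263  0.3157]
3 scaled tool shift [-0.3245  0.5518]
4 scaled tool shift [-0.3228  0.7879]
5 scaled tool shift [-0.1546  0.9536]
6 scaled tool shift [0.0136 1.1193]
```

View pics/b_scene.png

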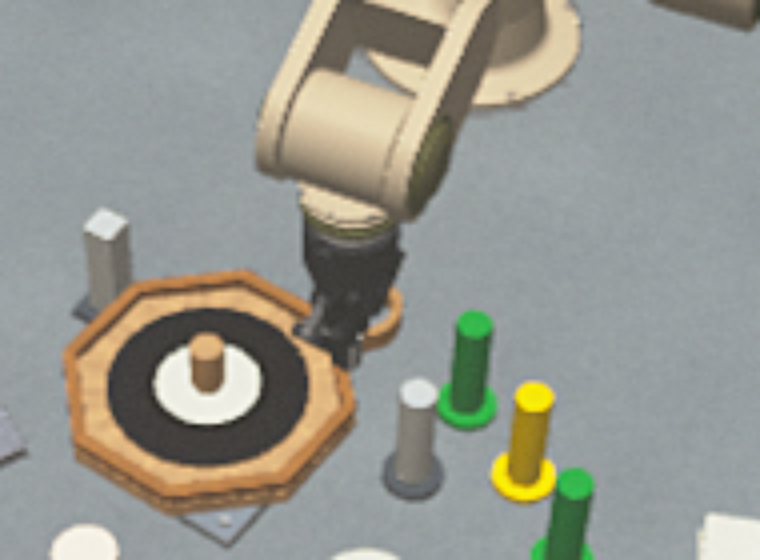

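The scene view shows the fingertips above the rim's corner, with the tip near crop px (345,360). The jaw linkage runs parallel to the side and is clear of the grey post at (417,440). Now I descend.

Request:
arm_command --plan '[[[0.005,-0.02,0.06],0],[[0,0,0.06],0],[[0,0,0.06],0],[[0,0,0.04],0],[[0,0,0],0],[[0,0,0],0],[[0,0,0],0]]'

```text
t: 5.13
tcp_pos: [0.572, 0.1247, 0.0958]
tool_rot: [-3.128, 0.295, -0.002]
wrist_force: [0.5, 0.2, 0.0]
width: 0.0002
```

Request:
arm_command --plan '[[[0,0,0.01],0],[[0,0,0.01],0],[[0,0,0.01],0],[[0,0,0.01],0],[[0,0,0],0],[[0,0,0],0],[[0,0,0],0]]'

```text
t: 5.72
tcp_pos: [0.5716, 0.1247, 0.0874]
tool_rot: [3.128, -0.295, -0.0]
wrist_force: [-0.7, -0.3, 0.3]
width: -0.0002
```

```bash
python3 st.py; python3 - <<'E'
from h import *
from station import read_camera
for n,(x,y) in dict(top=(200,130),scene=(220,110)).items():
    c=read_camera(n);v=cv2.cvtColor(c["frame"],cv2.COLOR_RGB2BGR)[y:y+140,x:x+190]
    cv2.imwrite(f"pics/c_{n}.png",cv2.resize(v,None,fx=4,fy=4))
E
```

```text
t 5.7167 tcp [0.5716 0.1247 0.0874] F [-0.73 -0.27  0.26] w -0.0001850468686313479 xang -10.78 zax [-1.e-04 -0.e+00 -1.e+00] qd 0.002
0 scaled tool shift [-0.0013 -0.    ]
1 scaled tool shift [-0.1675  0.1678]
2 scaled tool shift [-0.3336  0.3355]
3 scaled tool shift [-0.3325  0.5716]
4 scaled tool shift [-0.3313  0.8078]
5 scaled tool shift [-0.1635  0.9739]
6 scaled tool shift [0.0043 1.14  ]
```

View pics/c_scene.png

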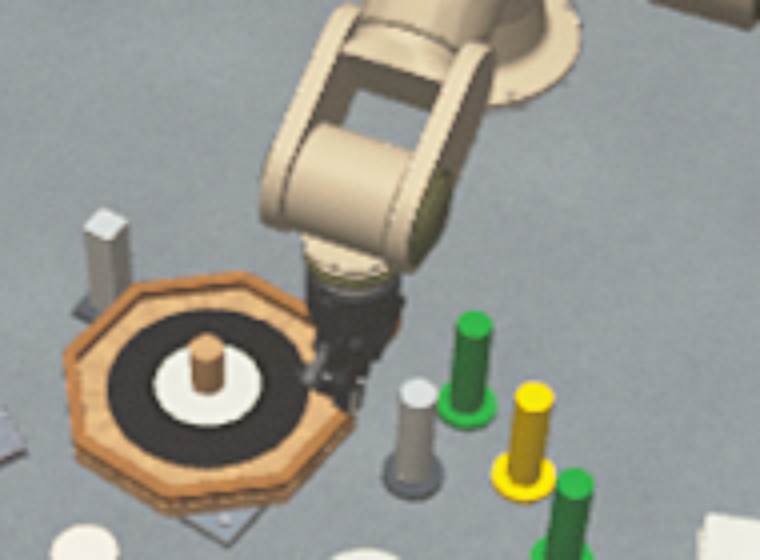

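Request:
arm_command --plan '[[[0,0,0.01],0],[[0,0,0.01],0],[[0,0,0.01],0],[[0,0,0.005],0],[[0,0,0],0],[[0,0,0],0],[[0,0,0],0]]'

```text
t: 6.4
tcp_pos: [0.5718, 0.1247, 0.0804]
tool_rot: [-3.128, 0.295, -0.001]
wrist_force: [0.2, -1.1, 2.3]
width: -0.0001
```

```bash
python3 st.py; python3 - <<'E'
from h import *
from station import read_camera,monitor
print(monitor.get_state()["wrist_force"])
for n,(x,y) in dict(top=(200,130),scene=(220,110)).items():
    c=read_camera(n);v=cv2.cvtColor(c["frame"],cv2.COLOR_RGB2BGR)[y:y+140,x:x+190]
    cv2.imwrite(f"pics/d_{n}.png",cv2.resize(v,None,fx=4,fy=4))
    print(monitor.get_state()["wrist_force"])
E
```

```text
t 6.4 tcp [0.5718 0.1247 0.0804] F [ 0.17 -1.06  2.29] w -0.00012314591741870824 xang -10.78 zax [ 4.e-04  1.e-04 -1.e+00] qd 0.002
0 scaled tool shift [-0.0021  0.0003]
1 scaled tool shift [-0.1682  0.168 ]
2 scaled tool shift [-0.3344  0.3358]
3 scaled tool shift [-0.3332  0.5719]
4 scaled tool shift [-0.332  0.808]
5 scaled tool shift [-0.1643  0.9742]
6 scaled tool shift [0.0035 1.1403]
[ 0.16532068 -1.0612478   2.28641607]
[0.59880682 0.64560606 2.79356337]
[0.59325464 0.10317708 2.7346185 ]
```

View pics/d_scene.png

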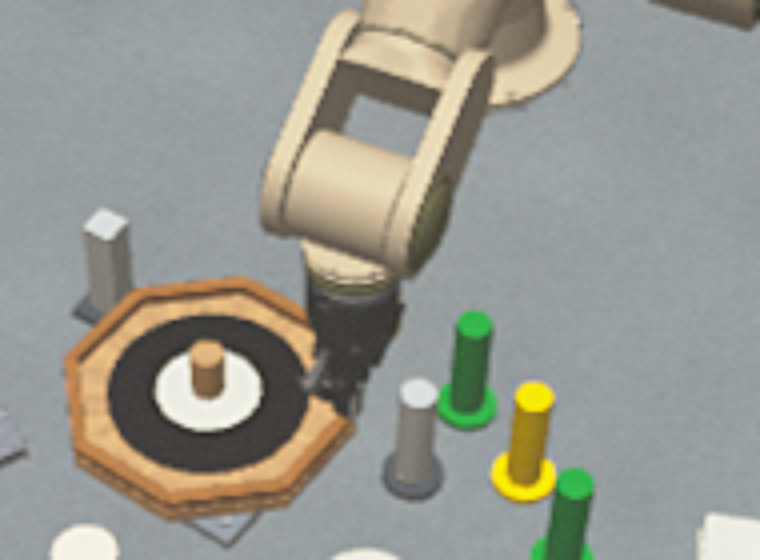

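Contact is confirmed: about 2.5 N, and the tray has sunk about 8 mm. Now the first side.

Request:
arm_command --plan '[[[-0.014,0.014,0],0],[[-0.014,0.014,0],0],[[-0.014,0.014,0],0],[[-0.014,0.014,0],0],[[-0.014,0.014,0],0],[[-0.014,0.014,0],0],[[-0.014,0.014,0],0],[[-0.014,0.014,0],0],[[-0.014,0.014,0],0],[[-0.014,0.014,0],0],[[-0.014,0.014,0],0],[[-0.014,0.014,0],0]]'

```text
t: 7.5
tcp_pos: [0.532, 0.0977, 0.0803]
tool_rot: [-3.128, 0.295, 0.0]
wrist_force: [1.9, 1.5, 2.3]
width: -0.0002
```

```bash
python3 st.py
```

```text
t 7.5 tcp [0.532  0.0977 0.0803] F [1.92 1.52 2.25] w -0.00023791764231349287 xang -10.78 zax [-1.e-04  0.e+00 -1.e+00] qd 0.136
0 scaled tool shift [ 0.168  -0.1692]
1 scaled tool shift [ 0.0019 -0.0015]
2 scaled tool shift [-0.1643  0.1663]
3 scaled tool shift [-0.1631  0.4024]
4 scaled tool shift [-0.162   0.6385]
5 scaled tool shift [0.0058 0.8047]
6 scaled tool shift [0.1735 0.9708]
```

Request:
arm_command --plan '[[[-0.014,0.014,0],0],[[-0.014,0.014,0],0],[[-0.014,0.014,0],0],[[-0.014,0.014,0],0],[[-0.014,0.014,0],0],[[-0.014,0.014,0],0],[[-0.014,0.014,0],0],[[-0.014,0.014,0],0],[[-0.014,0.014,0],0],[[-0.014,0.014,0],0],[[-0.014,0.014,0],0],[[-0.012,0.012,0],0]]'

```text
t: 8.5
tcp_pos: [0.4932, 0.0713, 0.0803]
tool_rot: [-3.128, 0.295, 0.0]
wrist_force: [0.7, 1.1, 2.2]
width: -0.0001
```

```bash
python3 st.py; python3 - <<'E'
from h import *
from station import read_camera
for n,(x,y) in dict(top=(200,130),scene=(220,110)).items():
    c=read_camera(n);v=cv2.cvtColor(c["frame"],cv2.COLOR_RGB2BGR)[y:y+140,x:x+190]
    cv2.imwrite(f"pics/e_{n}.png",cv2.resize(v,None,fx=4,fy=4))
E
```

```text
t 8.5 tcp [0.4932 0.0713 0.0803] F [0.74 1.1  2.19] w -9.244568782724931e-05 xang -10.78 zax [-1.e-04  0.e+00 -1.e+00] qd 0.105
0 scaled tool shift [ 0.3341 -0.3356]
1 scaled tool shift [ 0.1679 -0.1678]
2 scaled tool shift [0.0018 0.    ]
3 scaled tool shift [0.003  0.2361]
4 scaled tool shift [0.0041 0.4722]
5 scaled tool shift [0.1719 0.6384]
6 scaled tool shift [0.3397 0.8045]
```

View pics/e_scene.png

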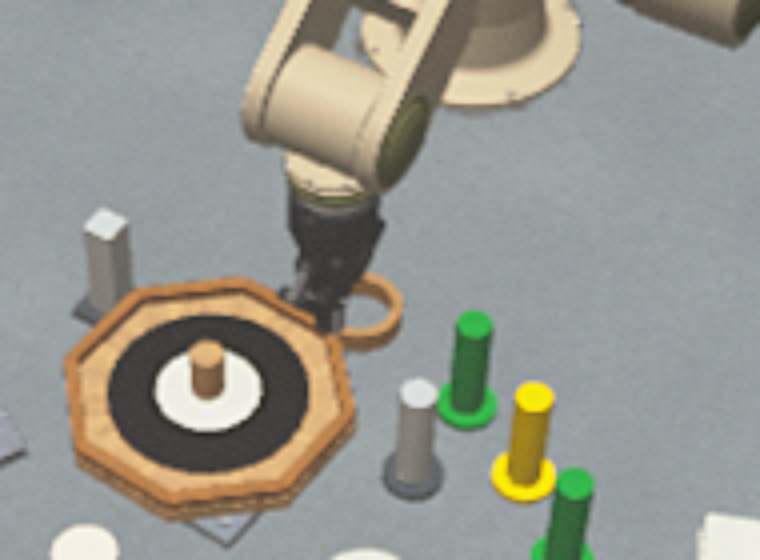

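The fingertips are on the second corner, at crop px (325,325), with the tray still pressed down evenly. Next, the second side.

Request:
arm_command --plan '[[[0.004,0.02,0],0],[[0.004,0.02,0],0],[[0,0.02,0],0],[[0,0.02,0],0],[[0,0.02,0],0],[[0,0.02,0],0],[[0,0.02,0],0],[[0,0.02,0],0],[[0,0.02,0],0],[[0,0.02,0],0],[[0,0.02,0],0],[[0,0.018,0],0]]'

```text
t: 9.6
tcp_pos: [0.4861, 0.0241, 0.0803]
tool_rot: [3.128, -0.295, 0.0]
wrist_force: [0.8, 2.8, 2.4]
width: 0.0001
```

```bash
python3 st.py
```

```text
t 9.6 tcp [0.4861 0.0241 0.0803] F [0.79 2.84 2.36] w 0.00011547411691988678 xang -10.78 zax [ 0. -0. -1.] qd 0.09
0 scaled tool shift [ 0.3245 -0.574 ]
1 scaled tool shift [ 0.1584 -0.4062]
2 scaled tool shift [-0.0078 -0.2384]
3 scaled tool shift [-0.0066 -0.0023]
4 scaled tool shift [-0.0055  0.2338]
5 scaled tool shift [0.1623 0.4   ]
6 scaled tool shift [0.3301 0.5661]
```

Request:
arm_command --plan '[[[0,0.02,0],0],[[0,0.02,0],0],[[0,0.02,0],0],[[0,0.02,0],0],[[0,0.02,0],0],[[0,0.02,0],0],[[0,0.02,0],0],[[0,0.02,0],0],[[0,0.02,0],0],[[0,0.02,0],0],[[0,0.02,0],0],[[0,0.014,0],0]]'

```text
t: 10.6
tcp_pos: [0.4773, -0.022, 0.0803]
tool_rot: [3.128, -0.295, -0.0]
wrist_force: [0.9, 2.0, 3.3]
width: 0.0005
```

```bash
python3 st.py; python3 - <<'E'
from h import *
from station import read_camera
for n,(x,y) in dict(top=(200,130),scene=(220,110)).items():
    c=read_camera(n);v=cv2.cvtColor(c["frame"],cv2.COLOR_RGB2BGR)[y:y+140,x:x+190]
    cv2.imwrite(f"pics/f_{n}.png",cv2.resize(v,None,fx=4,fy=4))
E
```

```text
t 10.6 tcp [ 0.4773 -0.022   0.0803] F [0.88 2.02 3.29] w 0.00047347933873742625 xang -10.79 zax [-1.e-04 -0.e+00 -1.e+00] qd 0.069
0 scaled tool shift [ 0.3244 -0.8083]
1 scaled tool shift [ 0.1583 -0.6405]
2 scaled tool shift [-0.0078 -0.4727]
3 scaled tool shift [-0.0066 -0.2366]
4 scaled tool shift [-0.0055 -0.0005]
5 scaled tool shift [0.1623 0.1656]
6 scaled tool shift [0.3301 0.3317]
```

View pics/f_scene.png

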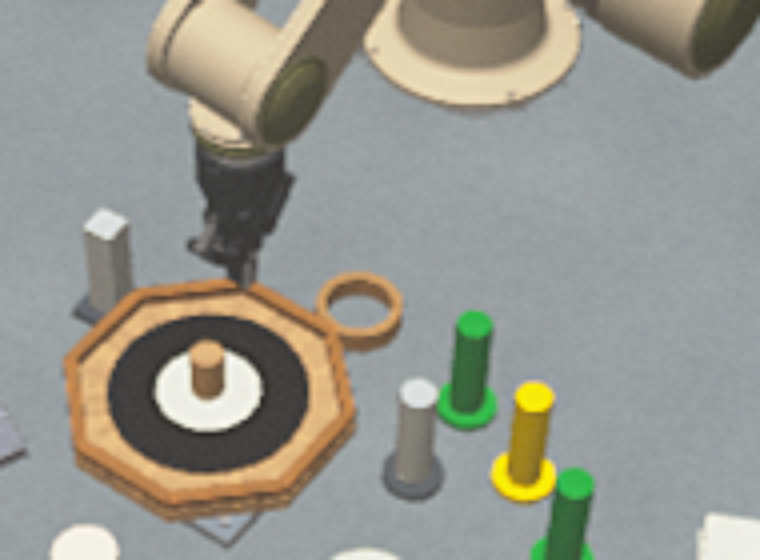

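The fingertips are on the third corner, at crop px (240,285), still pressing. Now the last side.

Request:
arm_command --plan '[[[0.014,0.014,0],0],[[0.014,0.014,0],0],[[0.014,0.014,0],0],[[0.014,0.014,0],0],[[0.014,0.014,0],0],[[0.014,0.014,0],0],[[0.014,0.014,0],0],[[0.014,0.014,0],0],[[0.014,0.014,0],0],[[0.014,0.014,0],0],[[0.014,0.014,0],0],[[0.014,0.014,0],0]]'

```text
t: 11.7
tcp_pos: [0.5044, -0.0611, 0.0803]
tool_rot: [-3.128, 0.295, 0.0]
wrist_force: [-0.6, 2.8, 3.1]
width: 0.0001
```

```bash
python3 st.py
```

```text
t 11.7 tcp [ 0.5044 -0.0611  0.0803] F [-0.64  2.84  3.09] w 0.00013443262746706897 xang -10.78 zax [-0.  0. -1.] qd 0.094
0 scaled tool shift [ 0.1552 -0.9752]
1 scaled tool shift [-0.0109 -0.8075]
2 scaled tool shift [-0.177  -0.6397]
3 scaled tool shift [-0.1759 -0.4036]
4 scaled tool shift [-0.1748 -0.1675]
5 scaled tool shift [-0.007  -0.0013]
6 scaled tool shift [0.1608 0.1648]
```

Request:
arm_command --plan '[[[0.014,0.014,0],0],[[0.014,0.014,0],0],[[0.014,0.014,0],0],[[0.014,0.014,0],0],[[0.014,0.014,0],0],[[0.014,0.014,0],0],[[0.014,0.014,0],0],[[0.014,0.014,0],0],[[0.014,0.014,0],0],[[0.014,0.014,0],0],[[0.014,0.014,0],0],[[0.008,0.008,0],0]]'

```text
t: 12.7
tcp_pos: [0.5302, -0.0991, 0.0803]
tool_rot: [3.128, -0.295, 0.0]
wrist_force: [-1.3, 1.5, 1.8]
width: -0.0
```

Request:
arm_command --plan '[[[0,0,0],0],[[0,0,0],0]]'

```text
t: 12.87
tcp_pos: [0.5303, -0.0993, 0.0805]
tool_rot: [3.127, -0.295, 0.002]
wrist_force: [0.8, -2.0, 2.7]
width: 0.0002
```

```bash
python3 st.py; python3 - <<'E'
from h import *
from station import read_camera
for n,(x,y) in dict(top=(200,130),scene=(220,110)).items():
    c=read_camera(n);v=cv2.cvtColor(c["frame"],cv2.COLOR_RGB2BGR)[y:y+140,x:x+190]
    cv2.imwrite(f"pics/g_{n}.png",cv2.resize(v,None,fx=4,fy=4))
E
```

```text
t 12.8667 tcp [ 0.5303 -0.0993  0.0805] F [ 0.8  -2.03  2.67] w 0.00021565537176086093 xang -10.78 zax [ 0.0012 -0.0011 -1.    ] qd 0.003
0 scaled tool shift [-0.0082 -1.1385]
1 scaled tool shift [-0.1743 -0.9707]
2 scaled tool shift [-0.3404 -0.8029]
3 scaled tool shift [-0.3392 -0.5668]
4 scaled tool shift [-0.3381 -0.3307]
5 scaled tool shift [-0.1703 -0.1646]
6 scaled tool shift [-0.0025  0.0016]
```

View pics/g_scene.png

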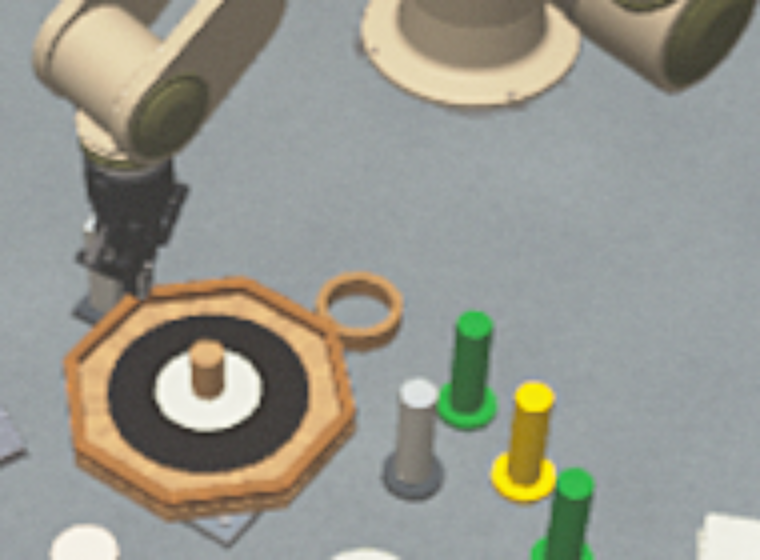

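The fingertips are on the end corner beside the square post, at crop px (140,292), still in contact at about 2.5 N. Now I lift straight up.

Request:
arm_command --plan '[[[0,0,-0.02],0],[[0,0,-0.03],0],[[0,0,-0.06],0],[[0,0,-0.08],0],[[0,0,-0.1],0],[[0,0,-0.1],0],[[0,0,-0.1],0],[[0,0,-0.06],0],[[0,0,0],0],[[0,0,0],0],[[0,0,0],0],[[0,0,0],0]]'

```text
t: 13.97
tcp_pos: [0.5294, -0.0984, 0.1892]
tool_rot: [-3.127, 0.295, 0.003]
wrist_force: [0.0, 0.6, 0.4]
width: 0.0001
```

```bash
python3 st.py|head -1; python3 - <<'E'
from h import *
from station import read_camera
out=[]
for n in("top","scene"):
    c=read_camera(n);cv2.imwrite(f"pics/h_{n}.png",cv2.cvtColor(c["frame"],cv2.COLOR_RGB2BGR))
E
```

```text
t 13.9667 tcp [ 0.5294 -0.0984  0.1892] F [0.01 0.62 0.4 ] w 6.352729549827006e-05 xang -10.78 zax [-2.e-03  9.e-04 -1.e+00] qd 0.005
```

View pics/h_scene.png

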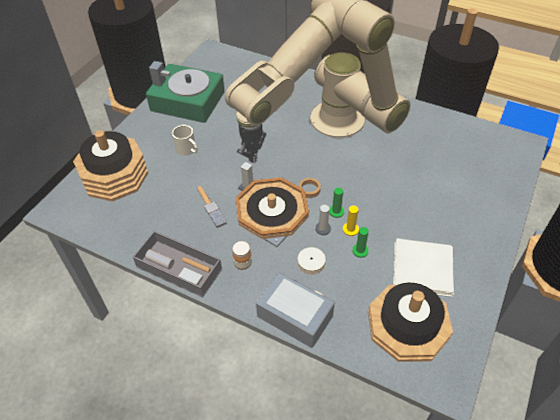

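View pics/h_top.png

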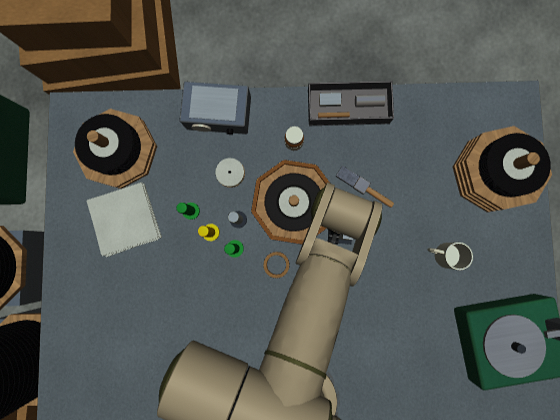

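The final views show the tray back up, with the spindle at scene px (272,201) as at the start. All bystanders are where they stood, and the gripper is clear. I'm handing in.

```bash
python3 -c "
from station import manip
print(manip.hand_in())"
```

```text
the job is handed in; nothing more can be done
None
```

I ran the closed fingertips along the three rim sides from the corner beside the grey round post to the corner beside the square post, then lifted clear and handed the job in. The hand-in gives no verdict.

- **Contact:** At each corner and side middle the upward wrist force read about 1.8–3.3 N, with the fingertips at z ≈ 0.080 m. That puts the tray about 9 mm down, well short of its stop. The force reading is noisy by about 1 N, but the height stayed steady.
- **Position:** At each of the seven rim points the measured TCP was within about 2 mm of my camera estimate, which itself is good to 2–3 mm.
- **Clearance:** After first approaching the round post, I turned the gripper about 79° so its wide closed linkage stayed away from both posts.
- **After lifting:** The z force was about 0.4 N, within noise, with the fingers 100 mm above the rim. By eye, the last pictures show the tray back up and every bystander where it stood. I did not measure the bystanders' positions.

No check failed or disagreed, except that the scene-view octagon fit found only 7 corners. I used the top-view fit instead and checked it by projecting the points into both views.

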